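# Add the brass slotted weight to the scale's weight carrier

### The job

For the daily check of the packing scale, slide the brass slotted weight sideways onto the red-capped stem above the weight already there, until its catch clicks past the stem, with its slot facing the opposite way to the slot below, and leave it sitting flat on the lower weight. The sprung platform is delicate: keep every sideways push or downward press on it under 15 N, and leave the lower weight on its seat. Leave the black weight, the carton and the tape roll where they are.

Things in the scene. Friction and masses are not known exactly. Their poses are not given: they have to be found in the camera images.
- brass_weight: The weight to add: brass disc 56 mm across, 20 mm thick, about 0.33 kg, lying flat on the bench at the start. Origin at the centre of its underside, z up. A straight slot 12 mm wide (mouth slightly flared) runs right through its thickness from the rim at +x inwards, ending in a flat wall 6 mm beyond the centre (x = -6 mm)
- brass_weight_mouth (a point): middle of the brass weight's slot mouth, on the rim: 28 mm from the centre along its +x, at half its thickness (10 mm up)
- brass_weight_catch (a point): Tip of the brass weight's catch: a sprung steel ball (8 mm) poking 3.5 mm into the slot from its -y wall, at x = 7 mm from the centre, half way up. The stem must be pushed past it with roughly 8 to 12 N; the ball then keeps the stem at the slot's end, at the weight's centre, with 1 to 2 mm of play
- lower_weight: blue-painted steel weight of the same shape and size, already home on the stem and lying flat on the carrier's seat; origin at the centre of its underside, its slot opens towards its own +x, whichever way that points
- lower_weight_mouth (a point): middle of the lower weight's slot mouth, on its rim, 28 mm from its centre along its +x, 10 mm up
- carrier: The scale's platform (aluminium, 170 mm square, top 61 mm above bench) carrying a round dark seat (64 mm across) and the stem. Origin on the stem's axis at bench height, z up. Sprung and damped: it yields 1 mm per 1 N sideways in any direction (18 mm at most; 10 mm/s adds 1.2 N) and 1 mm per 4 N downwards, and returns when let go, so it drifts along for about 10 mm before the catch gives way
- stem (a point): Point on the axis of the upright steel stem (10 mm thick) at the height of the seat's top, 71 mm above the bench, where the lower weight's underside rests; moves with the platform. Stem free length from seat to cap 50 mm: above the lower weight 30 mm is left for the 20 mm brass weight
- cap (a point): Top centre of the stem's red cap (18 mm across, 9 mm high, top 130 mm and underside 121 mm above the bench); wider than a slot, so weights cannot go on from above
- scale: bench scale housing, grey, 200 x 190 x 48 mm, fixed to the bench, a black display along its -x edge; origin at the middle of its underside
- black_weight: spare black weight of the same shape and size, to be left alone; origin at the centre of its underside
- carton: cardboard box 140 x 100 x 70 mm, bystander; origin at the centre of its underside
- tape_roll: roll of tan packing tape lying flat, 90 mm across, 45 mm high, bystander; origin at the centre of its underside
Not all that is in view belongs to the job. Of the things that look like the lower_weight, the smallest one is meant.

How it is judged:
By the outcome, as a careful person would: the job done as asked, in the order asked, and still so for the second after the job is handed in, with the robot touching nothing.
It also fails if it takes over 51 s, if anything falls off the work surface, if the arm or the gripper's body presses on something with over 40 N, if the wrist force passes 120 N, or if a joint passes its speed limit or range.

### The arm

A 6-joint arm with a two-finger parallel gripper is mounted at the origin on the work surface. World frame = base frame: x ahead of the robot, y to its left, z up, the work surface at z = 0. Lengths are in m, angles in rad, forces in N, time in s.
With the tool pointing down it reaches from about 0.4 to 0.825 m from the base axis. Payload 7 kg.
Tool frame: the origin (TCP) lies on the centre line of the jaws, within the pads' length; the fingertips stand 22 mm ahead of it and the grasp point (between the pads) lies 3 mm ahead of it (arm.tcp_to_tips is the distance from the TCP to the fingertips, in m); z points along the fingers, y is the line along which they close (so a half turn about z gives the same grasp; the last joint's range is limited). The gripper opens to 88 mm and grips with 3 to 60 N. Pads are 19 mm wide; open, the fingers measure 130 mm over their backs; the gripper's body (78 mm by 193 mm) begins 47 mm behind the grasp point.
Start: joints at [1.555, 0.359, 0.012, 0, -1.224, -0.288], TCP at [0.202, 0.644, 0.249] pointing down, gripper open.
Joint ranges: [-3.07, 3.07], [-1.43, 2.12], [-1.02, 1.25], [-3.03, 1.67], [-3.05, -0], [-3.03, 3.03]. Speed limits (rad/s): [2.39, 2.39, 3.01, 3.14, 3.14, 3.14].

### API

Orientations are given as [roll, pitch, yaw] about the fixed x, y, z axes, in that order (R = Rz(yaw) Ry(pitch) Rx(roll)).
In Python, from station import arm gives the robot as it stands.
- The arm moves only by the tool jog_arm, never from a script. Its argument "targets" is a list of rows, each an object of numbers: "dx", "dy", "dz": the shift along the tool's x, y, z in mm; "rx", "ry", "rz": the turn, a rotation vector about the tool's x, y, z in rad; "gripper": the closure, from 0 (fully open) to 1 (shut). In form: [{"dx": .., "dy": .., "dz": .., "rx": .., "ry": .., "rz": .., "gripper": ..}, ...]. A call has exactly 8 rows; each row is the pose to reach, as a shift and turn from the pose commanded when the call began, along the tool's axes at that moment; what a row does not reach only later rows make up. A row lasts 1/12 s, in which the tool goes at most 41.7 mm and 7.16 degrees, less where a joint would pass 70% of its speed; a pose out of reach is approached as far as the arm can. A call with a gripper value outside its range is refused whole. The fingers move at their own pace and stop on an object; "force" is the grip in N (left out, the last holds). Time passes only in rows, so rows that repeat a pose let the fingers close, or fill a call up. It gives the time, the measured TCP pose, the force, the opening and the grip force at its end, in the units of the state.
- arm.get_state(): the state, without advancing time (a new reading comes with each control period).
- arm.grab_frame(name): name is "side" or "top"; returns a dict with "frame" (400x640x3 uint8, red, green, blue), "z_map" (400x640 float32, m along the optical axis (not along the pixel's ray), 0 where there is no reading), "fx", "fy", "cx", "cy" (pixels), "view" (4x4, takes a point from world to camera coordinates). Camera axes: x right, y down, z forward; pixel columns grow to the right and rows downward; lengths in m; the calibration is good to about 2 mm. A picture is of the moment at which its call begins.
- arm.job_done(): hands the job in; it is judged then, once.
The state is a dict: "t": time; "q": joint angles; "qd": joint speeds; "joint_efforts": joint torques, N m; "eef_pos": TCP position; "ee_rot": TCP orientation; "force": force on the tool from outside, world axes, zero at the start; "moment": the same for the moment, N m; "width": finger opening in m; "gripper_force": force on a finger pad.
Only numpy, scipy, OpenCV 4.12 (cv2) and the standard library are available. Lean on these libraries where they do the work, as an engineer would, in place of code of your own. Each camera call takes 0.05 s, during which the arm holds its last target. There are 200 camera calls.

## Working session

There is one attempt and no reset: what is moved stays moved. The work goes in short steps, Python scripts to look and compute and a tool call to move; the robot and the scene stay as the last step left them, time stands still between calls to the robot, and variables do not carry over. Pictures are saved under pics/ and viewed, at most 10 in all, crops included, and the job is handed in when it is done.

Besides the shell and the picture viewer there is one more tool, called after "Emit:" in YAML: its name, and indented under it one key for each argument. jog_arm: Moves the arm, as the interface text tells. Its arguments: {"type":"object","properties":{"targets":{"type":"array","items":{"type":"object","properties":{"dx":{"type":"number"},"dy":{"type":"number"},"dz":{"type":"number"},"rx":{"type":"number"},"ry":{"type":"number"},"rz":{"type":"number"},"gripper":{"type":"number"}}}},"force":{"type":"number"}},"required":["targets"]}

```bash
mkdir -p pics; cat > h.py <<'E'
import numpy as np, cv2
from station import arm
def grab(n):
    f=arm.grab_frame(n); z=f["z_map"]; v,u=np.mgrid[:400,:640]
    c=np.stack([(u-f["cx"])/f["fx"]*z,(v-f["cy"])/f["fy"]*z,z,np.ones_like(z)],-1)
    f["P"]=(c@np.linalg.inv(f["view"]).T)[...,:3]; f["P"][z==0]=np.nan
    return f
def save(img,name): cv2.imwrite("pics/"+name,cv2.cvtColor(img,cv2.COLOR_RGB2BGR))
E
python3 - <<'E'
from h import *
for n in("side","top"):
    f=grab(n); save(f["frame"],n+"0.png"); np.savez(n+"0.npz",P=f["P"],I=f["frame"],V=f["view"],K=[f["fx"],f["fy"],f["cx"],f["cy"]])
    print(n,np.linalg.inv(f["view"])[:3].round(3).tolist(),f["fx"])
print(arm.get_state())
E
```

```text
side [[0.92, -0.3, 0.251, 0.233], [-0.391, -0.678, 0.623, -0.875], [-0.017, -0.671, -0.741, 1.151]] 463.2931758511686
top [[0.012, -0.987, 0.161, 0.433], [-1.0, -0.008, 0.026, 0.003], [-0.025, -0.161, -0.987, 1.056]] 371.13053969800876
{'t': 0.1, 'q': array([ 1.55512010e+00,  3.59272155e-01,  1.11976041e-02, -2.90746421e-04,
       -1.22411304e+00, -2.88146437e-01]), 'qd': array([ 0.00094338, -0.0022434 ,  0.00271937,  0.00140664,  0.00211802,
       -0.00067746]), 'joint_efforts': array([-1.74645062e-03, -5.84163702e+01,  2.93747020e+01,  7.01543212e+00,
        1.01817143e-02, -5.15695569e-05]), 'eef_pos': array([0.20181808, 0.6437179 , 0.24776796]), 'ee_rot': array([ 3.14018107e+00, -1.33323920e-04, -3.03921546e-01]), 'force': array([-0.04785788, -0.01561237,  0.1552673 ]), 'moment': array([0.00732042, 0.02470524, 0.00037135]), 'gripper_force': 0.0, 'width': 0.08787582864650141}
```

View pics/side0.png

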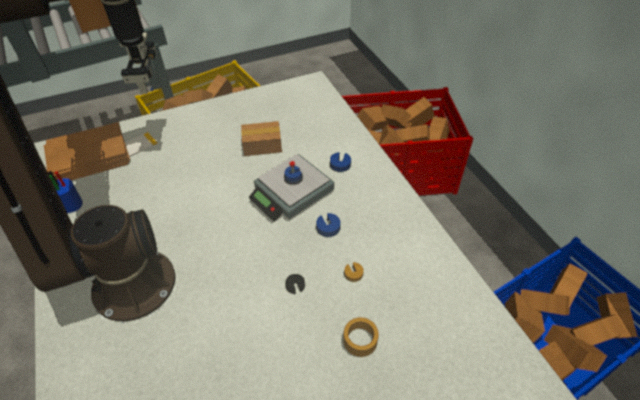

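View pics/top0.png

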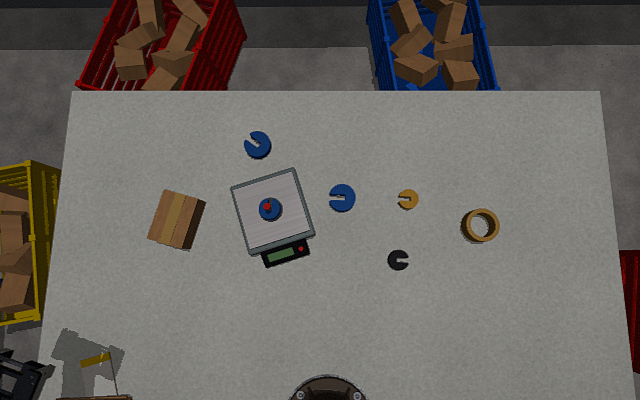

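Side view: brass at (354,271), black at (295,284), scale with the red cap at (292,165). Top view: brass at (408,199), black at (398,260), carton at (177,220), tape roll at (480,225).
There are three blue candidates in the top view: (257,145) and (342,198), both large and on the bench, and (270,209), the smallest, under the red cap on the scale. That last one fits, so I'll confirm it in a crop.

```bash
python3 - <<'E'
from h import *
T=np.load("top0.npz");S=np.load("side0.npz")
def c(I,u,v,w=50,h=50): return cv2.resize(I[v-h//2:v+h//2,u-w//2:u+w//2],(390,390),interpolation=cv2.INTER_CUBIC)
I=np.hstack([c(T["I"],270,209,40,40),c(S["I"],292,174,40,40)]);save(I,"crop1.png")
for nm,d in(("T",T),("S",S)):
    P=d["P"];h=cv2.cvtColor(d["I"],cv2.COLOR_RGB2HSV).astype(int)
    reg=(P[...,0]>.3)&(P[...,0]<.95)&(abs(P[...,1])<.6)&(P[...,2]>-.02)
    H,s,v=h[...,0],h[...,1],h[...,2]
    for n,m in(("blue",(H>100)&(H<125)&(s>120)),("brass",(H>12)&(H<28)&(s>110)),("red",((H<6)|(H>174))&(s>120)),("black",(v<55))):
        k,l,st,_=cv2.connectedComponentsWithStats((m&reg).astype(np.uint8))
        for i in range(1,k):
            if st[i,4]>12:
                q=P[l==i];print(nm,n,st[i].tolist(),np.nanmedian(q,0).round(4),np.nanmin(q,0).round(3),np.nanmax(q,0).round(3))
E
```

```text
T blue [244, 131, 27, 28, 495] [0.7445 0.2068 0.0269] [0.714 0.174 0.001] [0.789 0.25  0.033]
T blue [329, 184, 26, 28, 500] [ 0.5952 -0.0367  0.0268] [ 0.56  -0.068  0.003] [0.635 0.002 0.033]
T blue [259, 199, 21, 21, 291] [0.5511 0.1565 0.0905] [0.529 0.134 0.067] [0.584 0.19  0.096]
T brass [147, 189, 58, 60, 2207] [0.5267 0.4159 0.0695] [0.45  0.358 0.005] [0.609 0.489 0.076]
T brass [398, 189, 21, 20, 278] [ 0.5949 -0.2222  0.0197] [ 0.568 -0.248 -0.001] [ 0.623 -0.195  0.026]
T brass [461, 209, 39, 33, 681] [ 0.5216 -0.4112  0.0423] [ 0.478 -0.458 -0.   ] [ 0.565 -0.367  0.051]
T red [264, 203, 7, 7, 42] [0.5566 0.1592 0.1294] [0.549 0.151 0.071] [0.573 0.167 0.133]
T red [298, 246, 6, 5, 23] [0.4543 0.0801 0.0387] [0.449 0.072 0.033] [0.46  0.086 0.042]
T black [251, 136, 9, 8, 15] [0.7683 0.2199 0.0114] [ 0.759  0.208 -0.001] [0.78  0.236 0.021]
T black [248, 144, 23, 15, 58] [0.72   0.1982 0.0147] [ 0.714  0.174 -0.   ] [0.752 0.242 0.028]
T black [330, 194, 15, 2, 24] [ 0.6065 -0.016   0.0152] [ 0.605 -0.04   0.001] [ 0.608 -0.     0.029]
T black [398, 196, 13, 4, 14] [ 0.
[... 1314 characters left out ...]
0.02 ] [ 0.632 -0.003  0.035]
S brass [242, 122, 39, 33, 1055] [0.5266 0.3925 0.0679] [0.454 0.356 0.005] [0.603 0.487 0.077]
S brass [345, 263, 18, 18, 229] [ 0.5939 -0.2267  0.0193] [ 0.569 -0.251  0.002] [ 0.623 -0.197  0.026]
S brass [344, 318, 34, 38, 689] [ 0.5201 -0.4177  0.0426] [ 0.478 -0.46   0.007] [ 0.566 -0.369  0.05 ]
S red [290, 161, 5, 6, 20] [0.5571 0.1579 0.1294] [0.55  0.149 0.123] [0.565 0.171 0.135]
S red [270, 207, 5, 4, 17] [0.4543 0.0787 0.0398] [0.448 0.071 0.035] [0.461 0.088 0.042]
S black [251, 196, 6, 7, 15] [0.4131 0.1518 0.029 ] [0.408 0.137 0.024] [0.418 0.168 0.032]
S black [258, 201, 24, 19, 107] [0.456  0.0717 0.0307] [0.422 0.054 0.014] [0.48  0.133 0.049]
```

View pics/crop1.png

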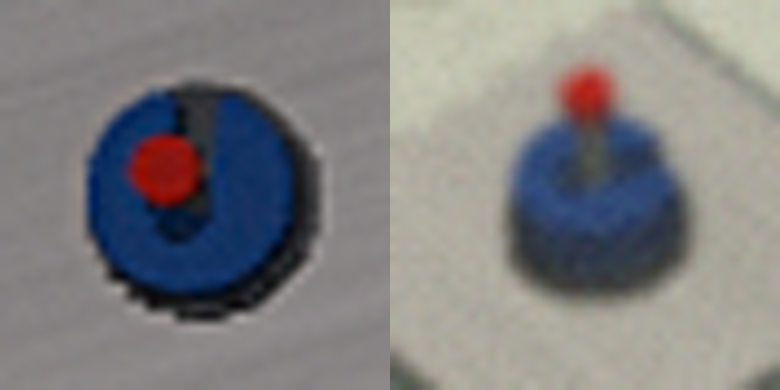

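The crop confirms that the small blue weight under the red cap on the scale is the lower weight. Its slot opens upwards in the top view, roughly world +x. Next I'll fit the yaws and centres.

```bash
cat > fit.py <<'E'
from h import *
from scipy.optimize import differential_evolution as DE
def fit(img,V,K,hr,ztop,c0,cap=None,vmin=0.6,slack=.012):
    """fit slotted disc's top face (x,y,yaw) to coloured pixels; returns xyyaw, IoU"""
    fx,fy,cx,cy=K; C=np.linalg.inv(V)
    p=V@np.r_[c0,ztop,1]; u0,v0=int(fx*p[0]/p[2]+cx),int(fy*p[1]/p[2]+cy)
    S=5; w=22
    I=cv2.resize(img[v0-w:v0+w,u0-w:u0+w],None,fx=S,fy=S,interpolation=cv2.INTER_LINEAR)
    h=cv2.cvtColor(I,cv2.COLOR_RGB2HSV).astype(int)
    v,u=np.mgrid[:2*w*S,:2*w*S]; u=(u+.5)/S-.5+u0-w; v=(v+.5)/S-.5+v0-w
    d=np.stack([(u-cx)/fx,(v-cy)/fy,np.ones_like(u)],-1)@C[:3,:3].T
    X=C[:3,3]+d*((ztop-C[2,3])/d[...,2])[...,None]; X=X[...,:2]
    m=(h[...,0]>hr[0])&(h[...,0]<hr[1])&(h[...,1]>90)
    m&=h[...,2]>vmin*np.percentile(h[...,2][m],80)
    ok=np.ones_like(m)
    if cap is not None: # ignore pixels of the cap/stem
        red=((h[...,0]<8)|(h[...,0]>172))&(h[...,1]>80); ok=~cv2.dilate(red.astype(np.uint8),np.ones((7,7))).astype(bool)
        ok&=np.hypot(*(X-c0).transpose(2,0,1))>.008
    def sd(q):
        D=X-q[:2]; c,s=np.cos(q[2]),np.sin(q[2]); a=D[...,0]*c+D[...,1]*s; b=-D[...,0]*s+D[...,1]*c
        return np.minimum(.028-np.hypot(a,b),np.maximum(abs(b)-.006,-.006-a))
    def cost(q): return np.mean(abs(1/(1+np.exp(np.clip(-sd(q)/.0007,-50,50)))-m)[ok])
    r=DE(cost,[(c0[0]-slack,c0[0]+slack),(c0[1]-slack,c0[1]+slack),(-np.pi,np.pi)],seed=1,popsize=12,maxiter=60,tol=1e-4)
    return r.x.round(4),round(float(r.fun),4)
E
python3 - <<'E'
from fit import *
for n in("top","side"):
    d=np.load(n+"0.npz"); a=(d["I"],d["V"],d["K"])
    print(n,"brass",fit(*a,(10,30),.020,[.595,-.223]))
    print(n,"lower",fit(*a,(98,128),.091,[.557,.158],cap=1))
E
```

```text
top brass (array([ 0.5965, -0.2202,  1.5308]), 0.0163)
top lower (array([ 0.5566,  0.1602, -0.026 ]), 0.0212)
side brass (array([ 0.5954, -0.2236,  1.4999]), 0.0269)
side lower (array([0.5556, 0.1547, 1.2537]), 0.0164)
```

Emit:
jog_arm:
  targets:
    - {"dx":26,"dy":29}
    - {"dx":53,"dy":59}
    - {"dx":79,"dy":88}
    - {"dx":106,"dy":118}
    - {"dx":132,"dy":147}
    - {"dx":159,"dy":177}
    - {"dx":185,"dy":206}
    - {"dx":212,"dy":236}

```text
invalid input at $.targets[0]: expected keys dx, dy, dz, rx, ry, rz, gripper
```

Emit:
jog_arm:
  targets:
    - {"dx":26,"dy":29}
    - {"dx":53,"dy":59}
    - {"dx":79,"dy":88}
    - {"dx":106,"dy":118}
    - {"dx":132,"dy":147}
    - {"dx":159,"dy":177}
    - {"dx":185,"dy":206}
    - {"dx":212,"dy":236}

```text
invalid input at $.targets[0]: expected keys dx, dy, dz, rx, ry, rz, gripper
```

Emit:
jog_arm:
  targets:
    - {"dx":26,"dy":29}
    - {"dx":53,"dy":59}
    - {"dx":79,"dy":88}
    - {"dx":106,"dy":118}
    - {"dx":132,"dy":147}
    - {"dx":159,"dy":177}
    - {"dx":185,"dy":206}
    - {"dx":211,"dy":236}

```text
invalid input at $.targets[0]: expected keys dx, dy, dz, rx, ry, rz, gripper
```

Emit:
jog_arm:
  targets:
    - {"rz":0.12,"dz":10}
    - {"rz":0.24,"dz":25}
    - {"rz":0.36,"dz":40}
    - {"rz":0.48,"dz":60}
    - {"rz":0.6,"dz":80}
    - {"rz":0.72,"dz":100}
    - {"rz":0.84,"dz":115}
    - {"rz":0.96,"dz":120}

```text
invalid input at $.targets[0]: expected keys dx, dy, dz, rx, ry, rz, gripper
```

Emit:
jog_arm:
  targets:
    - {"dx":26,"dy":29,"dz":0,"rx":0,"ry":0,"rz":0,"gripper":0}
    - {"dx":53,"dy":59,"dz":0,"rx":0,"ry":0,"rz":0,"gripper":0}
    - {"dx":79,"dy":88,"dz":0,"rx":0,"ry":0,"rz":0,"gripper":0}
    - {"dx":106,"dy":118,"dz":0,"rx":0,"ry":0,"rz":0,"gripper":0}
    - {"dx":132,"dy":147,"dz":0,"rx":0,"ry":0,"rz":0,"gripper":0}
    - {"dx":159,"dy":177,"dz":0,"rx":0,"ry":0,"rz":0,"gripper":0}
    - {"dx":185,"dy":206,"dz":0,"rx":0,"ry":0,"rz":0,"gripper":0}
    - {"dx":212,"dy":236,"dz":0,"rx":0,"ry":0,"rz":0,"gripper":0}

```text
t: 0.77
eef_pos: [0.3338, 0.3535, 0.2484]
ee_rot: [3.141, 0.0, -0.303]
force: [0.6, 1.6, 0.1]
width: 0.0879
gripper_force: 0.0
```

Emit:
jog_arm:
  targets:
    - {"dx":26,"dy":29,"dz":0,"rx":0,"ry":0,"rz":0,"gripper":0}
    - {"dx":53,"dy":59,"dz":0,"rx":0,"ry":0,"rz":0,"gripper":0}
    - {"dx":79,"dy":88,"dz":0,"rx":0,"ry":0,"rz":0,"gripper":0}
    - {"dx":106,"dy":118,"dz":0,"rx":0,"ry":0,"rz":0,"gripper":0}
    - {"dx":132,"dy":147,"dz":0,"rx":0,"ry":0,"rz":0,"gripper":0}
    - {"dx":159,"dy":177,"dz":0,"rx":0,"ry":0,"rz":0,"gripper":0}
    - {"dx":185,"dy":206,"dz":0,"rx":0,"ry":0,"rz":0,"gripper":0}
    - {"dx":212,"dy":236,"dz":0,"rx":0,"ry":0,"rz":0,"gripper":0}

```text
t: 1.43
eef_pos: [0.4655, 0.0649, 0.2487]
ee_rot: [-3.141, -0.0, -0.303]
force: [0.0, 1.1, 0.0]
width: 0.0874
gripper_force: 0.0
```

Emit:
jog_arm:
  targets:
    - {"dx":26,"dy":29,"dz":0,"rx":0,"ry":0,"rz":0,"gripper":0}
    - {"dx":53,"dy":59,"dz":0,"rx":0,"ry":0,"rz":0,"gripper":0}
    - {"dx":79,"dy":88,"dz":0,"rx":0,"ry":0,"rz":0,"gripper":0}
    - {"dx":106,"dy":118,"dz":0,"rx":0,"ry":0,"rz":0,"gripper":0}
    - {"dx":132,"dy":147,"dz":0,"rx":0,"ry":0,"rz":0,"gripper":0}
    - {"dx":159,"dy":177,"dz":0,"rx":0,"ry":0,"rz":0,"gripper":0}
    - {"dx":185,"dy":206,"dz":0,"rx":0,"ry":0,"rz":0,"gripper":0}
    - {"dx":211,"dy":236,"dz":0,"rx":0,"ry":0,"rz":0,"gripper":0}

```text
t: 2.1
eef_pos: [0.5964, -0.2234, 0.2481]
ee_rot: [-3.142, 0.001, -0.304]
force: [1.1, 0.8, -0.1]
width: 0.0881
gripper_force: 0.0
```

Emit:
jog_arm:
  targets:
    - {"dx":0,"dy":0,"dz":10,"rx":0,"ry":0,"rz":0.12,"gripper":0}
    - {"dx":0,"dy":0,"dz":25,"rx":0,"ry":0,"rz":0.24,"gripper":0}
    - {"dx":0,"dy":0,"dz":40,"rx":0,"ry":0,"rz":0.36,"gripper":0}
    - {"dx":0,"dy":0,"dz":60,"rx":0,"ry":0,"rz":0.48,"gripper":0}
    - {"dx":0,"dy":0,"dz":80,"rx":0,"ry":0,"rz":0.6,"gripper":0}
    - {"dx":0,"dy":0,"dz":100,"rx":0,"ry":0,"rz":0.72,"gripper":0}
    - {"dx":0,"dy":0,"dz":115,"rx":0,"ry":0,"rz":0.84,"gripper":0}
    - {"dx":0,"dy":0,"dz":120,"rx":0,"ry":0,"rz":0.96,"gripper":0}

```text
t: 2.77
eef_pos: [0.5942, -0.2211, 0.1252]
ee_rot: [3.137, 0.002, -1.27]
force: [-0.5, 0.0, -1.0]
width: 0.0874
gripper_force: 0.0
```

Emit:
jog_arm:
  targets:
    - {"dx":0,"dy":0,"dz":15,"rx":0,"ry":0,"rz":0.12,"gripper":0}
    - {"dx":0,"dy":0,"dz":35,"rx":0,"ry":0,"rz":0.24,"gripper":0}
    - {"dx":0,"dy":0,"dz":55,"rx":0,"ry":0,"rz":0.36,"gripper":0}
    - {"dx":0,"dy":0,"dz":72,"rx":0,"ry":0,"rz":0.36,"gripper":0}
    - {"dx":0,"dy":0,"dz":86,"rx":0,"ry":0,"rz":0.36,"gripper":0}
    - {"dx":0,"dy":0,"dz":95,"rx":0,"ry":0,"rz":0.36,"gripper":0}
    - {"dx":0,"dy":0,"dz":100,"rx":0,"ry":0,"rz":0.36,"gripper":0}
    - {"dx":0,"dy":0,"dz":100,"rx":0,"ry":0,"rz":0.36,"gripper":0}

```text
t: 3.43
eef_pos: [0.5954, -0.2214, 0.0274]
ee_rot: [3.14, 0.0, -1.624]
force: [0.3, -0.3, -0.2]
width: 0.0878
gripper_force: 0.0
```

```bash
python3 - <<'E'
from h import *
s=arm.get_state();print(s["eef_pos"],s["ee_rot"],s["q"])
f=grab("side");I=f["frame"]
save(cv2.resize(I[220:320,290:420],(780,600),interpolation=cv2.INTER_CUBIC),"grasp.png")
E
```

```text
[ 0.59539759 -0.22139053  0.02738626] [ 3.13952157e+00  8.60638433e-05 -1.62380406e+00] [-4.93226075e-02  5.07544691e-01 -3.19306715e-01 -1.38047372e-04
 -7.46015678e-01 -3.58355322e-03]
```

View pics/grasp.png

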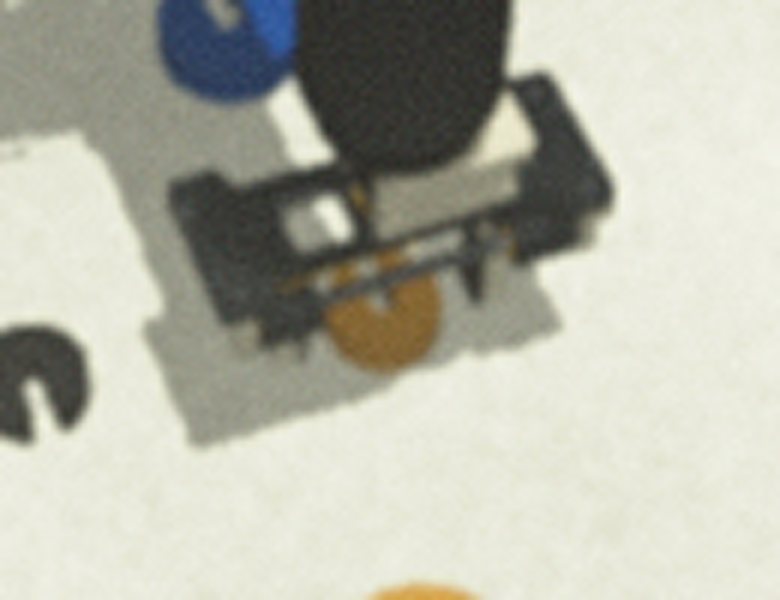

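The brass weight, at (383,310) in the crop, lies between the two fingers, so I'm closing on it.

Emit:
jog_arm:
  targets:
    - {"dx":0,"dy":0,"dz":0,"rx":0,"ry":0,"rz":0,"gripper":0.3}
    - {"dx":0,"dy":0,"dz":0,"rx":0,"ry":0,"rz":0,"gripper":0.4}
    - {"dx":0,"dy":0,"dz":0,"rx":0,"ry":0,"rz":0,"gripper":0.6}
    - {"dx":0,"dy":0,"dz":0,"rx":0,"ry":0,"rz":0,"gripper":0.8}
    - {"dx":0,"dy":0,"dz":0,"rx":0,"ry":0,"rz":0,"gripper":1}
    - {"dx":0,"dy":0,"dz":0,"rx":0,"ry":0,"rz":0,"gripper":1}
    - {"dx":0,"dy":0,"dz":0,"rx":0,"ry":0,"rz":0,"gripper":1}
    - {"dx":0,"dy":0,"dz":0,"rx":0,"ry":0,"rz":0,"gripper":1}
  force: 45

```text
t: 4.15
eef_pos: [0.5961, -0.2215, 0.0289]
ee_rot: [-3.141, -0.0, -1.624]
force: [-1.5, 1.2, 4.3]
width: 0.055
gripper_force: 45.0
```

Emit:
jog_arm:
  targets:
    - {"dx":0,"dy":0,"dz":-10,"rx":0,"ry":0,"rz":0,"gripper":1}
    - {"dx":0,"dy":0,"dz":-30,"rx":0,"ry":0,"rz":0,"gripper":1}
    - {"dx":0,"dy":0,"dz":-55,"rx":0,"ry":0,"rz":0,"gripper":1}
    - {"dx":0,"dy":0,"dz":-80,"rx":0,"ry":0,"rz":0,"gripper":1}
    - {"dx":0,"dy":0,"dz":-105,"rx":0,"ry":0,"rz":0,"gripper":1}
    - {"dx":0,"dy":0,"dz":-130,"rx":0,"ry":0,"rz":0,"gripper":1}
    - {"dx":0,"dy":0,"dz":-150,"rx":0,"ry":0,"rz":0,"gripper":1}
    - {"dx":0,"dy":0,"dz":-160,"rx":0,"ry":0,"rz":0,"gripper":1}

```text
t: 4.82
eef_pos: [0.5968, -0.2217, 0.1919]
ee_rot: [-3.138, -0.0, -1.624]
force: [1.8, -0.7, -3.5]
width: 0.0548
gripper_force: 45.0
```

Emit:
jog_arm:
  targets:
    - {"dx":-15,"dy":-1,"dz":0,"rx":0,"ry":0,"rz":-0.1,"gripper":1}
    - {"dx":-40,"dy":-3,"dz":0,"rx":0,"ry":0,"rz":-0.2,"gripper":1}
    - {"dx":-65,"dy":-4,"dz":0,"rx":0,"ry":0,"rz":-0.3,"gripper":1}
    - {"dx":-90,"dy":-6,"dz":0,"rx":0,"ry":0,"rz":-0.4,"gripper":1}
    - {"dx":-115,"dy":-7,"dz":0,"rx":0,"ry":0,"rz":-0.5,"gripper":1}
    - {"dx":-140,"dy":-9,"dz":0,"rx":0,"ry":0,"rz":-0.6,"gripper":1}
    - {"dx":-165,"dy":-10,"dz":0,"rx":0,"ry":0,"rz":-0.7,"gripper":1}
    - {"dx":-190,"dy":-12,"dz":0,"rx":0,"ry":0,"rz":-0.8,"gripper":1}

```text
t: 5.48
eef_pos: [0.6173, -0.0312, 0.1878]
ee_rot: [3.14, 0.001, -0.819]
force: [0.1, -0.7, -3.7]
width: 0.0546
gripper_force: 45.0
```

Emit:
jog_arm:
  targets:
    - {"dx":-17,"dy":-20,"dz":0,"rx":0,"ry":0,"rz":-0.1,"gripper":1}
    - {"dx":-34,"dy":-40,"dz":0,"rx":0,"ry":0,"rz":-0.21,"gripper":1}
    - {"dx":-51,"dy":-60,"dz":0,"rx":0,"ry":0,"rz":-0.32,"gripper":1}
    - {"dx":-69,"dy":-80,"dz":0,"rx":0,"ry":0,"rz":-0.43,"gripper":1}
    - {"dx":-86,"dy":-100,"dz":0,"rx":0,"ry":0,"rz":-0.54,"gripper":1}
    - {"dx":-103,"dy":-120,"dz":0,"rx":0,"ry":0,"rz":-0.65,"gripper":1}
    - {"dx":-117,"dy":-136,"dz":0,"rx":0,"ry":0,"rz":-0.75,"gripper":1}
    - {"dx":-125,"dy":-145,"dz":0,"rx":0,"ry":0,"rz":-0.79,"gripper":1}

```text
t: 6.15
eef_pos: [0.6391, 0.1601, 0.1875]
ee_rot: [3.141, 0.001, -0.027]
force: [0.1, -1.0, -2.7]
width: 0.0547
gripper_force: 45.0
```

```bash
python3 - <<'E'
from fit import *
s=arm.get_state();print(s["eef_pos"],s["ee_rot"],s["force"],s["q"])
f=grab("side")
a=(f["frame"],f["view"],[f["fx"],f["fy"],f["cx"],f["cy"]])
save(cv2.resize(f["frame"][110:210,245:375],(780,600),interpolation=cv2.INTER_CUBIC),"pre.png")
E
```

```text
[0.63912842 0.16006724 0.18747594] [ 3.14127008e+00  1.48424317e-03 -2.71279861e-02] [ 0.1411826  -1.02961502 -2.72186665] [ 5.40483532e-01  3.74787827e-01 -1.07504244e-01 -5.93245911e-04
 -1.08992925e+00  1.00345983e+00]
```

View pics/pre.png

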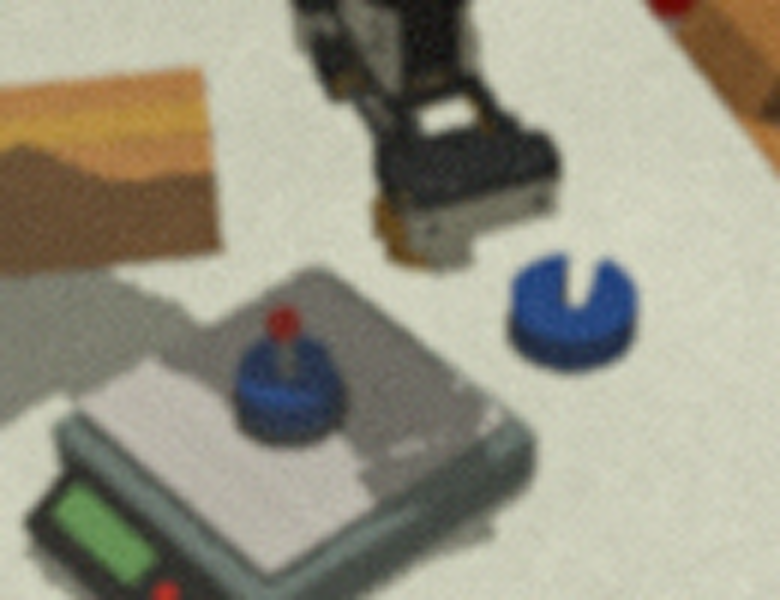

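The brass weight is in the jaws at (400,235), beyond the stem and cap at (283,322), with both at the expected heights. Next I'll descend to insertion height, 55 mm short of the stem.

Emit:
jog_arm:
  targets:
    - {"dx":-2,"dy":0,"dz":8,"rx":0,"ry":0,"rz":0,"gripper":1}
    - {"dx":-6,"dy":0,"dz":20,"rx":0,"ry":0,"rz":0,"gripper":1}
    - {"dx":-12,"dy":0,"dz":34,"rx":0,"ry":0,"rz":0,"gripper":1}
    - {"dx":-18,"dy":0,"dz":46,"rx":0,"ry":0,"rz":0,"gripper":1}
    - {"dx":-22,"dy":0,"dz":56,"rx":0,"ry":0,"rz":0,"gripper":1}
    - {"dx":-25,"dy":0,"dz":62,"rx":0,"ry":0,"rz":0,"gripper":1}
    - {"dx":-27,"dy":0,"dz":65,"rx":0,"ry":0,"rz":0,"gripper":1}
    - {"dx":-27,"dy":0,"dz":65,"rx":0,"ry":0,"rz":0,"gripper":1}

```text
t: 6.87
eef_pos: [0.612, 0.1583, 0.1229]
ee_rot: [3.141, 0.001, -0.035]
force: [-0.4, -0.2, -2.8]
width: 0.0546
gripper_force: 45.0
```

```bash
python3 - <<'E'
from h import *
s=arm.get_state();print(s["eef_pos"],s["ee_rot"],s["force"])
c=[]
for n,(u,v) in(("side",(300,165)),("top",(265,205))):
    f=grab(n);I=f["frame"];c.append(cv2.resize(I[v-35:v+35,u-22:u+22],(390,600),interpolation=cv2.INTER_CUBIC))
    P=f["P"];h=cv2.cvtColor(I,cv2.COLOR_RGB2HSV).astype(int)
    near=(abs(P[...,0]-.58)<.09)&(abs(P[...,1]-.158)<.06)
    for nm,m in(("red",((h[...,0]<8)|(h[...,0]>172))&(h[...,1]>110)&(P[...,2]>.11)),("brass",(h[...,0]>10)&(h[...,0]<30)&(h[...,1]>110)&(P[...,2]>.085)&(P[...,2]<.13))):
        q=P[m&near]; print(n,nm,len(q),np.nanmedian(q,0).round(4),np.nanmin(q,0).round(3),np.nanmax(q,0).round(3)) if len(q) else print(n,nm,0)
save(np.hstack(c),"pre2.png")
s=arm.get_state();print(s["eef_pos"],s["ee_rot"],s["force"])
E
```

```text
[0.61204084 0.15825706 0.12290794] [ 3.14097546e+00  1.02566822e-03 -3.45693486e-02] [-0.40425502 -0.21573693 -2.77923953]
side red 25 [0.5573 0.1577 0.1295] [0.55  0.15  0.122] [0.565 0.169 0.133]
side brass 29 [0.5909 0.1485 0.1091] [0.587 0.137 0.096] [0.599 0.169 0.117]
top red 71 [0.5588 0.1591 0.1308] [0.528 0.109 0.123] [0.631 0.207 0.533]
top brass 57 [0.603  0.1456 0.1142] [0.586 0.139 0.097] [0.632 0.175 0.119]
[0.61311648 0.15876776 0.12410822] [-3.14131613e+00 -9.15472675e-04 -3.40285987e-02] [-0.13478473  0.66107039 -1.86150119]
```

View pics/pre2.png

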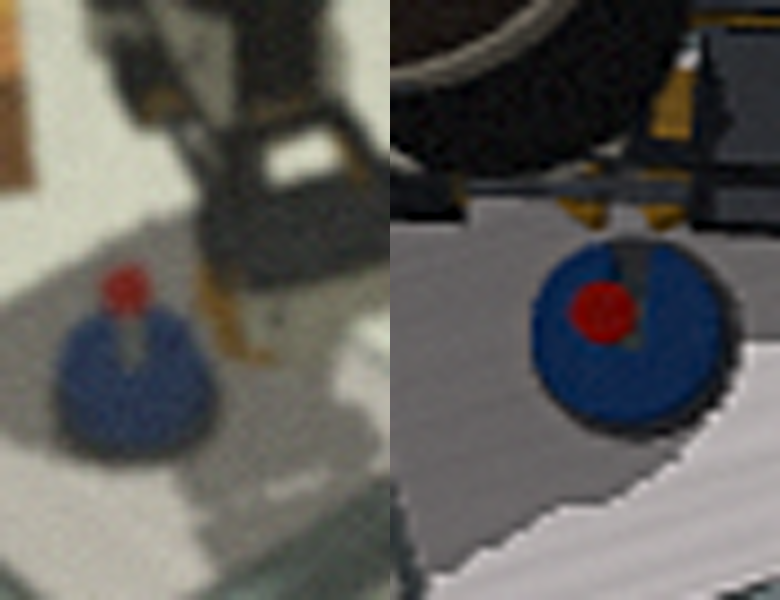

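The top crop shows the slot mouth at u≈618 px against an expected 615, so it is within about 1 mm of the stem line. The side crop shows the brass weight at the right level under the cap. Approaching the stem.

Emit:
jog_arm:
  targets:
    - {"dx":-3,"dy":-0.5,"dz":0,"rx":0,"ry":0,"rz":0,"gripper":1}
    - {"dx":-6,"dy":-0.5,"dz":0,"rx":0,"ry":0,"rz":0,"gripper":1}
    - {"dx":-9,"dy":-0.5,"dz":0,"rx":0,"ry":0,"rz":0,"gripper":1}
    - {"dx":-12,"dy":-0.5,"dz":0,"rx":0,"ry":0,"rz":0,"gripper":1}
    - {"dx":-15,"dy":-0.5,"dz":0,"rx":0,"ry":0,"rz":0,"gripper":1}
    - {"dx":-18,"dy":-0.5,"dz":0,"rx":0,"ry":0,"rz":0,"gripper":1}
    - {"dx":-20,"dy":-0.5,"dz":0,"rx":0,"ry":0,"rz":0,"gripper":1}
    - {"dx":-21,"dy":-0.5,"dz":0,"rx":0,"ry":0,"rz":0,"gripper":1}

```text
t: 7.63
eef_pos: [0.5913, 0.16, 0.1237]
ee_rot: [-3.142, -0.0, -0.034]
force: [-0.3, -0.7, -2.8]
width: 0.0547
gripper_force: 45.0
```

Emit:
jog_arm:
  targets:
    - {"dx":-1,"dy":0,"dz":0,"rx":0,"ry":0,"rz":0,"gripper":1}
    - {"dx":-2,"dy":0,"dz":0,"rx":0,"ry":0,"rz":0,"gripper":1}
    - {"dx":-3,"dy":0,"dz":0,"rx":0,"ry":0,"rz":0,"gripper":1}
    - {"dx":-4,"dy":0,"dz":0,"rx":0,"ry":0,"rz":0,"gripper":1}
    - {"dx":-5,"dy":0,"dz":0,"rx":0,"ry":0,"rz":0,"gripper":1}
    - {"dx":-6,"dy":0,"dz":0,"rx":0,"ry":0,"rz":0,"gripper":1}
    - {"dx":-7,"dy":0,"dz":0,"rx":0,"ry":0,"rz":0,"gripper":1}
    - {"dx":-8,"dy":0,"dz":0,"rx":0,"ry":0,"rz":0,"gripper":1}

```text
t: 8.3
eef_pos: [0.5836, 0.1603, 0.1236]
ee_rot: [-3.142, -0.0, -0.034]
force: [0.1, -0.1, -3.1]
width: 0.0546
gripper_force: 45.0
```

Emit:
jog_arm:
  targets:
    - {"dx":-1.5,"dy":0,"dz":0,"rx":0,"ry":0,"rz":0,"gripper":1}
    - {"dx":-3,"dy":0,"dz":0,"rx":0,"ry":0,"rz":0,"gripper":1}
    - {"dx":-4.5,"dy":0,"dz":0,"rx":0,"ry":0,"rz":0,"gripper":1}
    - {"dx":-6,"dy":0,"dz":0,"rx":0,"ry":0,"rz":0,"gripper":1}
    - {"dx":-7.5,"dy":0,"dz":0,"rx":0,"ry":0,"rz":0,"gripper":1}
    - {"dx":-9,"dy":0,"dz":0,"rx":0,"ry":0,"rz":0,"gripper":1}
    - {"dx":-10,"dy":0,"dz":0,"rx":0,"ry":0,"rz":0,"gripper":1}
    - {"dx":-10,"dy":0,"dz":0,"rx":0,"ry":0,"rz":0,"gripper":1}

```text
t: 8.97
eef_pos: [0.5734, 0.1606, 0.1236]
ee_rot: [-3.142, 0.0, -0.034]
force: [0.2, -0.4, -2.4]
width: 0.0552
gripper_force: 45.0
```

```bash
python3 - <<'E'
from h import *
c=[]
for n,(u,v) in(("side",(300,165)),("top",(265,205))):
    f=grab(n);I=f["frame"];c.append(cv2.resize(I[v-35:v+35,u-22:u+22],(390,600),interpolation=cv2.INTER_CUBIC))
save(np.hstack(c),"ins.png")
s=arm.get_state();print(s["eef_pos"],s["ee_rot"],s["force"])
E
```

```text
[0.57363872 0.1606432  0.1236203 ] [-3.14154465e+00 -1.14997686e-04 -3.36811043e-02] [-0.16363705  0.39935364 -3.9092731 ]
```

View pics/ins.png

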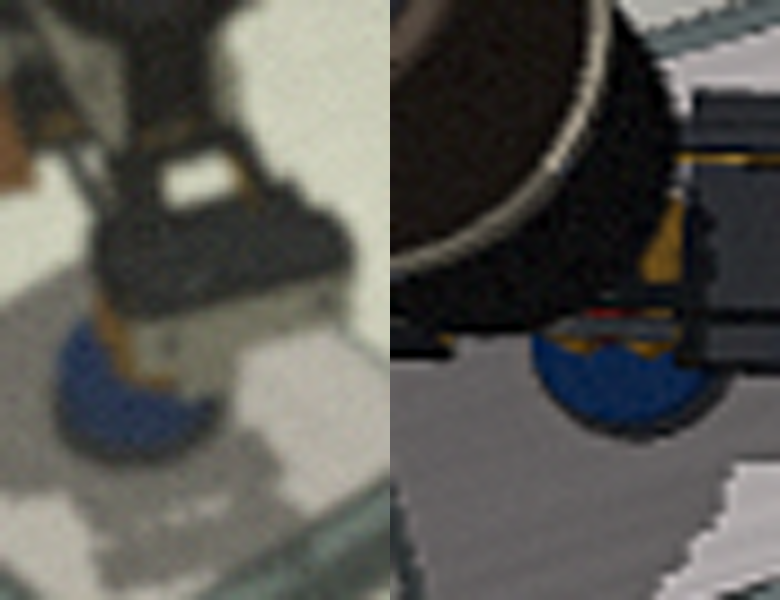

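Brass prongs at (575,345) and (650,345) straddle the stem with the red cap just above them, and there is no side force. Next is a slow push through the catch.

Emit:
jog_arm:
  targets:
    - {"dx":-1,"dy":0,"dz":0,"rx":0,"ry":0,"rz":0,"gripper":1}
    - {"dx":-2,"dy":0,"dz":0,"rx":0,"ry":0,"rz":0,"gripper":1}
    - {"dx":-3,"dy":0,"dz":0,"rx":0,"ry":0,"rz":0,"gripper":1}
    - {"dx":-4,"dy":0,"dz":0,"rx":0,"ry":0,"rz":0,"gripper":1}
    - {"dx":-5,"dy":0,"dz":0,"rx":0,"ry":0,"rz":0,"gripper":1}
    - {"dx":-6,"dy":0,"dz":0,"rx":0,"ry":0,"rz":0,"gripper":1}
    - {"dx":-7,"dy":0,"dz":0,"rx":0,"ry":0,"rz":0,"gripper":1}
    - {"dx":-8,"dy":0,"dz":0,"rx":0,"ry":0,"rz":0,"gripper":1}

```text
t: 9.73
eef_pos: [0.5662, 0.1611, 0.1239]
ee_rot: [-3.141, -0.001, -0.034]
force: [2.4, -0.4, -3.7]
width: 0.0549
gripper_force: 45.0
```

Emit:
jog_arm:
  targets:
    - {"dx":-0.6,"dy":0,"dz":0,"rx":0,"ry":0,"rz":0,"gripper":1}
    - {"dx":-1.2,"dy":0,"dz":0,"rx":0,"ry":0,"rz":0,"gripper":1}
    - {"dx":-1.8,"dy":0,"dz":0,"rx":0,"ry":0,"rz":0,"gripper":1}
    - {"dx":-2.4,"dy":0,"dz":0,"rx":0,"ry":0,"rz":0,"gripper":1}
    - {"dx":-3,"dy":0,"dz":0,"rx":0,"ry":0,"rz":0,"gripper":1}
    - {"dx":-3.6,"dy":0,"dz":0,"rx":0,"ry":0,"rz":0,"gripper":1}
    - {"dx":-4.3,"dy":0,"dz":0,"rx":0,"ry":0,"rz":0,"gripper":1}
    - {"dx":-5,"dy":0,"dz":0,"rx":0,"ry":0,"rz":0,"gripper":1}

```text
t: 10.4
eef_pos: [0.5615, 0.1613, 0.124]
ee_rot: [-3.141, -0.002, -0.034]
force: [6.1, 0.6, -2.7]
width: 0.0549
gripper_force: 45.0
```

Emit:
jog_arm:
  targets:
    - {"dx":-0.5,"dy":0,"dz":0,"rx":0,"ry":0,"rz":0,"gripper":1}
    - {"dx":-1,"dy":0,"dz":0,"rx":0,"ry":0,"rz":0,"gripper":1}
    - {"dx":-1.4,"dy":0,"dz":0,"rx":0,"ry":0,"rz":0,"gripper":1}
    - {"dx":-1.8,"dy":0,"dz":0,"rx":0,"ry":0,"rz":0,"gripper":1}
    - {"dx":-2.2,"dy":0,"dz":0,"rx":0,"ry":0,"rz":0,"gripper":1}
    - {"dx":-2.6,"dy":0,"dz":0,"rx":0,"ry":0,"rz":0,"gripper":1}
    - {"dx":-3,"dy":0,"dz":0,"rx":0,"ry":0,"rz":0,"gripper":1}
    - {"dx":-3.4,"dy":0,"dz":0,"rx":0,"ry":0,"rz":0,"gripper":1}

```text
t: 11.07
eef_pos: [0.5588, 0.1616, 0.1242]
ee_rot: [-3.141, -0.003, -0.033]
force: [7.8, -0.6, -3.6]
width: 0.0551
gripper_force: 45.0
```

Emit:
jog_arm:
  targets:
    - {"dx":-0.4,"dy":0,"dz":0,"rx":0,"ry":0,"rz":0,"gripper":1}
    - {"dx":-0.8,"dy":0,"dz":0,"rx":0,"ry":0,"rz":0,"gripper":1}
    - {"dx":-1.2,"dy":0,"dz":0,"rx":0,"ry":0,"rz":0,"gripper":1}
    - {"dx":-1.6,"dy":0,"dz":0,"rx":0,"ry":0,"rz":0,"gripper":1}
    - {"dx":-2,"dy":0,"dz":0,"rx":0,"ry":0,"rz":0,"gripper":1}
    - {"dx":-2.3,"dy":0,"dz":0,"rx":0,"ry":0,"rz":0,"gripper":1}
    - {"dx":-2.6,"dy":0,"dz":0,"rx":0,"ry":0,"rz":0,"gripper":1}
    - {"dx":-2.6,"dy":0,"dz":0,"rx":0,"ry":0,"rz":0,"gripper":1}

```text
t: 11.73
eef_pos: [0.5566, 0.1619, 0.1244]
ee_rot: [-3.14, -0.004, -0.033]
force: [8.6, -1.1, -4.0]
width: 0.0548
gripper_force: 45.0
```

Emit:
jog_arm:
  targets:
    - {"dx":-0.4,"dy":0,"dz":0,"rx":0,"ry":0,"rz":0,"gripper":1}
    - {"dx":-0.8,"dy":0,"dz":0,"rx":0,"ry":0,"rz":0,"gripper":1}
    - {"dx":-1.2,"dy":0,"dz":0,"rx":0,"ry":0,"rz":0,"gripper":1}
    - {"dx":-1.6,"dy":0,"dz":0,"rx":0,"ry":0,"rz":0,"gripper":1}
    - {"dx":-1.9,"dy":0,"dz":0,"rx":0,"ry":0,"rz":0,"gripper":1}
    - {"dx":-2.2,"dy":0,"dz":0,"rx":0,"ry":0,"rz":0,"gripper":1}
    - {"dx":-2.2,"dy":0,"dz":0,"rx":0,"ry":0,"rz":0,"gripper":1}
    - {"dx":-2.2,"dy":0,"dz":0,"rx":0,"ry":0,"rz":0,"gripper":1}

```text
t: 12.4
eef_pos: [0.5522, 0.1611, 0.1235]
ee_rot: [3.141, 0.0, -0.034]
force: [1.9, -0.7, -2.5]
width: 0.0547
gripper_force: 45.0
```

The force dropped from 8.6 to 1.9 N as the arm moved on, so the catch has clicked. Now I'll relax the sideways load and lower.

Emit:
jog_arm:
  targets:
    - {"dx":0.5,"dy":0,"dz":0,"rx":0,"ry":0,"rz":0,"gripper":1}
    - {"dx":1,"dy":0,"dz":0,"rx":0,"ry":0,"rz":0,"gripper":1}
    - {"dx":1.5,"dy":0,"dz":0.5,"rx":0,"ry":0,"rz":0,"gripper":1}
    - {"dx":2,"dy":0,"dz":1,"rx":0,"ry":0,"rz":0,"gripper":1}
    - {"dx":2.5,"dy":0,"dz":1.5,"rx":0,"ry":0,"rz":0,"gripper":1}
    - {"dx":3,"dy":0,"dz":2,"rx":0,"ry":0,"rz":0,"gripper":1}
    - {"dx":3,"dy":0,"dz":2.5,"rx":0,"ry":0,"rz":0,"gripper":1}
    - {"dx":3,"dy":0,"dz":3,"rx":0,"ry":0,"rz":0,"gripper":1}

```text
t: 13.07
eef_pos: [0.5553, 0.1611, 0.1204]
ee_rot: [3.141, 0.0, -0.034]
force: [0.7, 0.1, -2.9]
width: 0.0555
gripper_force: 45.0
```

Emit:
jog_arm:
  targets:
    - {"dx":0,"dy":0,"dz":0.2,"rx":0,"ry":0,"rz":0,"gripper":1}
    - {"dx":0,"dy":0,"dz":0.4,"rx":0,"ry":0,"rz":0,"gripper":1}
    - {"dx":0,"dy":0,"dz":0.6,"rx":0,"ry":0,"rz":0,"gripper":1}
    - {"dx":0,"dy":0,"dz":0.8,"rx":0,"ry":0,"rz":0,"gripper":1}
    - {"dx":0,"dy":0,"dz":1,"rx":0,"ry":0,"rz":0,"gripper":1}
    - {"dx":0,"dy":0,"dz":1,"rx":0,"ry":0,"rz":0,"gripper":1}
    - {"dx":0,"dy":0,"dz":1,"rx":0,"ry":0,"rz":0,"gripper":1}
    - {"dx":0,"dy":0,"dz":1,"rx":0,"ry":0,"rz":0,"gripper":1}

```text
t: 13.73
eef_pos: [0.5555, 0.1612, 0.1197]
ee_rot: [-3.141, -0.0, -0.034]
force: [0.9, 1.6, -1.8]
width: 0.0552
gripper_force: 45.0
```

Emit:
jog_arm:
  targets:
    - {"dx":0.2,"dy":0,"dz":0.2,"rx":0,"ry":0,"rz":0,"gripper":1}
    - {"dx":0.4,"dy":0,"dz":0.4,"rx":0,"ry":0,"rz":0,"gripper":1}
    - {"dx":0.6,"dy":0,"dz":0.6,"rx":0,"ry":0,"rz":0,"gripper":1}
    - {"dx":0.8,"dy":0,"dz":0.8,"rx":0,"ry":0,"rz":0,"gripper":1}
    - {"dx":0.8,"dy":0,"dz":1,"rx":0,"ry":0,"rz":0,"gripper":1}
    - {"dx":0.8,"dy":0,"dz":1,"rx":0,"ry":0,"rz":0,"gripper":1}
    - {"dx":0.8,"dy":0,"dz":1,"rx":0,"ry":0,"rz":0,"gripper":1}
    - {"dx":0.8,"dy":0,"dz":1,"rx":0,"ry":0,"rz":0,"gripper":1}

```text
t: 14.4
eef_pos: [0.5563, 0.1612, 0.1187]
ee_rot: [-3.141, -0.0, -0.034]
force: [0.4, -0.1, 1.5]
width: 0.0546
gripper_force: 45.0
```

The brass weight is seated, with its weight carried and about 1.5 N of extra press. Releasing gently.

Emit:
jog_arm:
  targets:
    - {"dx":0,"dy":0,"dz":0,"rx":0,"ry":0,"rz":0,"gripper":0.36}
    - {"dx":0,"dy":0,"dz":0,"rx":0,"ry":0,"rz":0,"gripper":0.34}
    - {"dx":0,"dy":0,"dz":0,"rx":0,"ry":0,"rz":0,"gripper":0.3}
    - {"dx":0,"dy":0,"dz":0,"rx":0,"ry":0,"rz":0,"gripper":0.2}
    - {"dx":0,"dy":0,"dz":0,"rx":0,"ry":0,"rz":0,"gripper":0.1}
    - {"dx":0,"dy":0,"dz":0,"rx":0,"ry":0,"rz":0,"gripper":0}
    - {"dx":0,"dy":0,"dz":0,"rx":0,"ry":0,"rz":0,"gripper":0}
    - {"dx":0,"dy":0,"dz":0,"rx":0,"ry":0,"rz":0,"gripper":0}
  force: 10

```text
t: 15.07
eef_pos: [0.5562, 0.1612, 0.1185]
ee_rot: [3.142, 0.0, -0.034]
force: [-0.1, -0.6, -0.3]
width: 0.0859
gripper_force: 0.0
```

Emit:
jog_arm:
  targets:
    - {"dx":0,"dy":0,"dz":-3,"rx":0,"ry":0,"rz":0,"gripper":0}
    - {"dx":0,"dy":0,"dz":-10,"rx":0,"ry":0,"rz":0,"gripper":0}
    - {"dx":0,"dy":0,"dz":-25,"rx":0,"ry":0,"rz":0,"gripper":0}
    - {"dx":0,"dy":0,"dz":-45,"rx":0,"ry":0,"rz":0,"gripper":0}
    - {"dx":0,"dy":0,"dz":-70,"rx":0,"ry":0,"rz":0,"gripper":0}
    - {"dx":0,"dy":0,"dz":-95,"rx":0,"ry":0,"rz":0,"gripper":0}
    - {"dx":0,"dy":0,"dz":-115,"rx":0,"ry":0,"rz":0,"gripper":0}
    - {"dx":0,"dy":0,"dz":-120,"rx":0,"ry":0,"rz":0,"gripper":0}

```text
t: 15.73
eef_pos: [0.5578, 0.1618, 0.2434]
ee_rot: [-3.139, -0.006, -0.033]
force: [0.7, 0.2, 0.6]
width: 0.0875
gripper_force: 0.0
```

Emit:
jog_arm:
  targets:
    - {"dx":20,"dy":15,"dz":0,"rx":0,"ry":0,"rz":0,"gripper":0}
    - {"dx":40,"dy":40,"dz":0,"rx":0,"ry":0,"rz":0,"gripper":0}
    - {"dx":50,"dy":75,"dz":0,"rx":0,"ry":0,"rz":0,"gripper":0}
    - {"dx":50,"dy":110,"dz":0,"rx":0,"ry":0,"rz":0,"gripper":0}
    - {"dx":50,"dy":145,"dz":0,"rx":0,"ry":0,"rz":0,"gripper":0}
    - {"dx":50,"dy":180,"dz":0,"rx":0,"ry":0,"rz":0,"gripper":0}
    - {"dx":50,"dy":210,"dz":0,"rx":0,"ry":0,"rz":0,"gripper":0}
    - {"dx":50,"dy":230,"dz":0,"rx":0,"ry":0,"rz":0,"gripper":0}

```text
t: 16.4
eef_pos: [0.5978, -0.073, 0.2388]
ee_rot: [3.141, 0.0, -0.035]
force: [-0.3, 0.9, 0.3]
width: 0.0874
gripper_force: 0.0
```

```bash
python3 - <<'E'
from fit import *
c=[]
for n,(u,v) in(("side",(293,172)),("top",(268,207))):
    f=grab(n);I=f["frame"];c.append(cv2.resize(I[v-20:v+20,u-20:u+20],(390,390),interpolation=cv2.INTER_CUBIC))
    P=f["P"];h=cv2.cvtColor(I,cv2.COLOR_RGB2HSV).astype(int)
    near=(abs(P[...,0]-.556)<.05)&(abs(P[...,1]-.158)<.05)
    for nm,m in(("red",((h[...,0]<6)|(h[...,0]>174))&(h[...,1]>120)&(P[...,2]>.12)),("brass",(h[...,0]>10)&(h[...,0]<30)&(h[...,1]>110)&(P[...,2]>.1))):
        q=P[m&near]; print(n,nm,len(q),np.nanmedian(q,0).round(4),np.nanmin(q,0).round(3),np.nanmax(q,0).round(3))
    print(fit(I,f["view"],[f["fx"],f["fy"],f["cx"],f["cy"]],(10,30),.111,[.557,.159],cap=1))
save(np.hstack(c),"end.png")
E
```

```text
side red 15 [0.5562 0.1548 0.1298] [0.552 0.147 0.125] [0.563 0.17  0.132]
side brass 166 [0.5534 0.1499 0.1094] [0.531 0.112 0.1  ] [0.582 0.188 0.65 ]
(array([0.5566, 0.1571, 1.2788]), 0.0633)
  return np.nanmean(a, axis, out=out, keepdims=keepdims)
Traceback (most recent call last):
ValueError: zero-size array to reduction operation fmin which has no identity
```

Emit:
jog_arm:
  targets:
    - {"dx":0,"dy":25,"dz":0,"rx":0,"ry":0,"rz":0,"gripper":0}
    - {"dx":0,"dy":60,"dz":0,"rx":0,"ry":0,"rz":0,"gripper":0}
    - {"dx":0,"dy":95,"dz":0,"rx":0,"ry":0,"rz":0,"gripper":0}
    - {"dx":0,"dy":130,"dz":0,"rx":0,"ry":0,"rz":0,"gripper":0}
    - {"dx":0,"dy":165,"dz":0,"rx":0,"ry":0,"rz":0,"gripper":0}
    - {"dx":0,"dy":200,"dz":0,"rx":0,"ry":0,"rz":0,"gripper":0}
    - {"dx":0,"dy":225,"dz":0,"rx":0,"ry":0,"rz":0,"gripper":0}
    - {"dx":0,"dy":235,"dz":0,"rx":0,"ry":0,"rz":0,"gripper":0}

```text
t: 17.17
eef_pos: [0.59, -0.3079, 0.2382]
ee_rot: [3.141, 0.001, -0.036]
force: [1.0, -0.5, 0.4]
width: 0.0875
gripper_force: 0.0
```

```bash
python3 - <<'E'
from fit import *
c=[]
for n,(u,v) in(("side",(293,172)),("top",(268,207))):
    f=grab(n);I=f["frame"];c.append(cv2.resize(I[v-20:v+20,u-20:u+20],(390,390),interpolation=cv2.INTER_CUBIC))
    P=f["P"];h=cv2.cvtColor(I,cv2.COLOR_RGB2HSV).astype(int)
    near=(abs(P[...,0]-.556)<.05)&(abs(P[...,1]-.158)<.05)
    for nm,m in(("red",((h[...,0]<6)|(h[...,0]>174))&(h[...,1]>120)&(P[...,2]>.12)),("brass",(h[...,0]>10)&(h[...,0]<30)&(h[...,1]>110)&(P[...,2]>.1)),("blue",(h[...,0]>98)&(h[...,0]<128)&(h[...,1]>110)&(P[...,2]>.06))):
        q=P[m&near]; print(n,nm,len(q),np.median(q,0).round(4) if len(q) else "")
    if n=="top":print(fit(I,f["view"],[f["fx"],f["fy"],f["cx"],f["cy"]],(10,30),.111,[.557,.159],cap=1))
save(np.hstack(c),"end.png")
E
```

```text
side red 15 [0.5567 0.1587 0.1285]
side brass 156 [0.5525 0.1511 0.1093]
side blue 1 [0.5583 0.1315 0.0819]
top red 37 [0.5565 0.1597 0.129 ]
top brass 289 [0.5565 0.1555 0.1102]
top blue 54 [0.5405 0.1591 0.0896]
(array([0.5558, 0.161 , 3.1307]), 0.0166)
```

View pics/end.png

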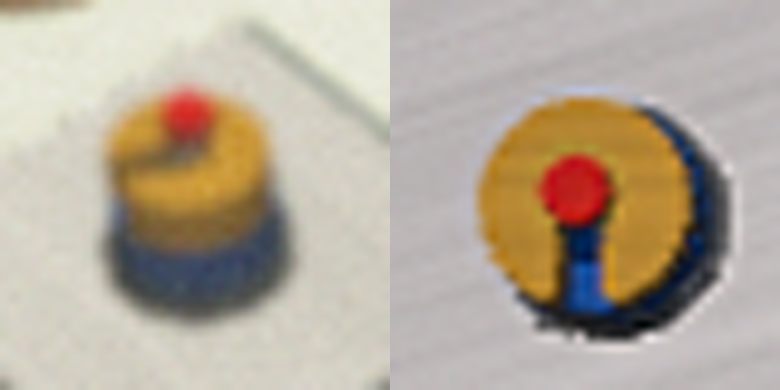

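The brass weight sits flat on the blue one, with its top at z≈0.110 m and the red cap at its centre. Its slot, running down from (585,240) to (585,305) in the top crop, faces −x, opposite to the lower slot. Handing in.

```bash
python3 -c "
from station import arm
print(arm.job_done())"
```

```text
the job is handed in; nothing more can be done
None
```

The brass weight is clicked onto the stem and sits flat on the lower weight with its slot facing the opposite way; the highest sideways force I read was 8.6 N, and the job was handed in at about 17 s.

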